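# Hang the drilling template on its pin by the slot

## Robot

A 6-joint arm with a two-finger parallel gripper is mounted at the origin on a cart in front of the work surface, level with it; the furniture and walls round the work are solid. World frame = base frame: x ahead of the robot, y to its left, z up, the work surface at z = 0. Lengths are in mm, angles in rad, forces in N, time in s.
With the tool pointing down it reaches from about 275 to 975 mm from the base axis. Payload 8.4 kg.
Tool frame: the origin (TCP) lies on the mounting face of the last link; the fingertips stand ahead of it and the grasp point (between the pads) lies 171 mm ahead of it (r.nose_length is the z of the fingertips in the tool frame, in mm); z points along the fingers, y is the line along which they close (so a half turn about z gives the same grasp; the last joint's range is limited). The gripper opens to 92 mm and grips with 3 to 60 N. Pads are 20 mm wide; open, the fingers measure 128 mm over their backs; the gripper's body (75 mm by 189 mm) begins 69 mm behind the grasp point.
Start: joints at [-1.285, 0.353, 1.633, -0, 1.155, -0.002], TCP at [177.401, -599.298, 404.683] pointing down, gripper open.
Joint ranges: [-2.63, 2.63], [-0.92, 2.1], [0.06, 2.66], [-1.3, 4.44], [0, 2.69], [-3.02, 3.02]. Speed limits (rad/s): [2.22, 2.22, 2.79, 3.14, 3.14, 3.14].

## Interface

Orientations are given as [roll, pitch, yaw] about the fixed x, y, z axes, in that order (R = Rz(yaw) Ry(pitch) Rx(roll)).
In Python, from workcell import r gives the robot as it stands.
- The arm moves only by the shell command python3 -m jog 'ROWS' [FORCE]. ROWS is JSON, a list of rows, each an object of numbers: "dx", "dy", "dz": the shift along the tool's x, y, z normalised to -1 to 1, where 1 is 0.03 m; "turn": the turn about the tool's z normalised to -1 to 1, where 1 is 0.1 rad; "gripper": the closure, from -1 (fully open) to 1 (shut). A call has 1 to 8 rows; each row shifts and turns the commanded pose from where the row before left it, along the tool's axes as they then stand; what a row does not reach is not made up. A row lasts 1/8 s, in which the tool goes at most 62.5 mm and 10.7 degrees, less where a joint would pass 70% of its speed; a pose out of reach is approached as far as the arm can. A call with a number of a shift or a turn outside -1 to 1 is refused whole. A call with a gripper value outside its range is refused whole. The fingers move at their own pace and stop on an object; FORCE is the grip in N (left out, the last holds). Time passes only in rows, so rows that do not move let the fingers close. It gives the time, the measured TCP pose, the force, the opening and the grip force at its end, in the units of the state.
- r.sense(): the state, without advancing time (a new reading comes with each control period).
- r.grab_frame(name): name is "side" or "top" or "wrist"; returns the picture (384x512x3 uint8, red, green, blue); there is no depth.
- r.camera_params(name): a dict with "camera_matrix" (3x3 intrinsics, pixels), "camera_from_world" (4x4, takes a point from world to camera coordinates); the wrist camera has in their place "tool_from_camera" (4x4, takes a point from camera to tool coordinates, whose origin is the TCP and whose axes are the flange's). Camera axes: x right, y down, z forward; pixel columns grow to the right and rows downward; lengths in mm; the calibration is good to about 2 mm. A picture is of the moment at which its call begins: read the wrist's pose just before it. camera_params takes no time and is no camera call.
- r.close_job(): hands the job in; it is judged then, once.
The state is a dict: "t": time; "qpos": joint angles; "joint_velocities": joint speeds; "joint_torque": joint torques, N m; "eef_pos": TCP position; "eef_rot": TCP orientation; "ft_force": force on the tool from outside, world axes, zero at the start; "wrist_torque": the same for the moment, N m; "gripper_width": finger opening in mm; "grasp_force": force on a finger pad.
Only numpy, scipy, OpenCV 4.12 (cv2) and the standard library are available. Lean on these libraries where they do the work, as an engineer would, in place of code of your own. Each camera call takes 0.05 s, during which the arm holds its last target. There are 200 camera calls.

## Task

Take the blue drilling template out of its wooden rest and hang it on the pin of the stand by its slot: slide the template sideways over the pin up to the end of the slot, and let it down, without dropping it, so that the brass pad at the top of the seat rests on the pin; before you let go, press it down on the pin with about 12 N for half a second to bed it. Otherwise touch the pin only gently, by feel, and never push 25 N or more, because nobody measured how high its collar is clamped (the lip below the slot is good to feel for it). Leave the template hanging upright and still, and leave the glue bottle, tape measure and sanding block alone.

Things in the scene. Friction and masses are not known exactly. Their poses are not given: they have to be found in the camera images.
- template: Blue metal drilling template with brass bushes: upright flat plate 10 mm thick (own x), 90 mm wide (own y; 54 mm from 124 mm up), 190 mm tall (own z), about 0.3 kg. Origin: middle of its lower edge. Grip it across its thickness at the middle of the top edge. An L-shaped through slot: a level channel open at the -y edge, and at the channel's inner end a seat going straight up
- template_centre (a point): The centre of the template, half-way up (95 mm above its lower edge, 95 mm below its top edge), with the template's axes
- template_lip (a point): Middle of the lip's outer end, with the template's axes: at the -y edge (y = -45 mm), 112 mm above the lower edge, on the lip's top, which is the channel's floor. The channel is 12 mm high and ends at y = +6 mm. The plate above the channel is only 54 mm wide (y = -27 to +27 mm), so above the outer 18 mm of the lip there is nothing
- template_seat (a point): Where the pin's axis lies in the template when it hangs (y = 0, 134 mm above the lower edge, 22 mm above the lip's top; template's axes). The seat is 12 mm wide (y = -6 to +6) and its top is 138 mm above the lower edge, 14 mm above the channel's roof
- seat_pad: Brass wear pad built into the template as the top of the seat, 12 mm wide and 12 mm high; origin at the middle of its underside (138 mm above the template's lower edge), which bears on the top of the pin when the template hangs
- rest: Light wooden rest fixed to the bench, 70 x 130 x 40 mm, origin under its centre; the template stands in its 12 mm wide groove, which runs along own y, is 30 mm deep, open at both ends, its floor 10 mm above the bench
- stand: Fixed stand: wooden base 140 x 110 x 18 mm, origin under its centre. At own x = +20 mm a 14 mm steel rod rises to 196 mm; on it is clamped a dark collar 28 mm wide, 20 mm high, its front face at x = +5. From it a steel pin 8 mm thick points level along own -x at y = 0: bare from x = +5 to -35 mm, then a head 16 mm across, too big for the slot, to x = -40 mm
- pin_mark (a point): Middle of the bare pin if the collar were clamped as low as it goes (own x = -15 mm, y = 0, 180 mm up), stand's axes. It does not follow the collar: the real pin axis lies 4 to 20 mm above it, and that height is not reported. The template hangs here between collar and head, thickness along the pin (its axes parallel to these), slot mouth coming from the stand's +y side
- wood_glue_mid (a point): Bystander: white wood-glue bottle with red nozzle, 58 mm across, 187 mm tall; point on its axis 90 mm up
- tape_measure_mid (a point): Bystander: yellow tape measure, 38 x 75 x 62 mm; point at its middle, 31 mm up
- sanding_block_mid (a point): Bystander: cork sanding block with red-brown paper, 63 x 101 x 34 mm; point at its middle, 17 mm up
Not all that is in view belongs to the job. Several things have the shape of the template; the one meant has the colours described above.

How it is judged:
By the outcome, as a careful person would: the job done as asked, in the order asked, and still so for the second after the job is handed in, with the robot touching nothing.
It also fails if it takes over 51 s, if anything falls off the work surface, if the arm or the gripper's body presses on something with over 40 N, if the wrist force passes 120 N, or if a joint passes its speed limit or range.

## Working session

There is one attempt and no reset: what is moved stays moved. The work goes in short steps, Python scripts to look and compute and a shell command to move; the robot and the scene stay as the last step left them, time stands still between calls to the robot, and variables do not carry over. Pictures are saved under pics/ and viewed, at most 10 in all, crops included, and the job is handed in when it is done.

```bash
mkdir -p pics; ls
python3 - <<'E'
from workcell import r
import cv2
for n in("side","top"):
    cv2.imwrite(f"pics/{n}0.png",r.grab_frame(n)[:,:,::-1])
    p=r.camera_params(n);print(n,p)
print(r.camera_params("wrist"));print(r.sense(),r.nose_length)
E
```

```text
pics
side {'camera_matrix': array([[430.85709108,   0.        , 258.30378861],
       [  0.        , 430.85709108, 191.95057943],
       [  0.        ,   0.        ,   1.        ]]), 'camera_from_world': array([[-9.39945190e-01, -3.41008918e-01,  1.46954898e-02,
         4.89465656e+02],
       [-2.35383321e-01,  6.16420989e-01, -7.51411909e-01,
         2.71196923e+02],
       [ 2.47179554e-01, -7.09745083e-01, -6.59669755e-01,
         1.18703872e+03],
       [ 0.00000000e+00,  0.00000000e+00,  0.00000000e+00,
         1.00000000e+00]])}
top {'camera_matrix': array([[458.5175342,   0.       , 251.9366512],
       [  0.       , 458.5175342, 190.5897316],
       [  0.       ,   0.       ,   1.       ]]), 'camera_from_world': array([[ 2.59542571e-02, -9.99657594e-01, -3.32736374e-03,
        -6.46167381e+01],
       [-9.94650742e-01, -2.54910787e-02, -1.00100483e-01,
         5.78688381e+02],
       [ 9.99813898e-02,  5.90759849e-03, -9.94971769e-01,
         1.22530485e+03],
       [ 0.00000000e+00,  0.00000000e+00,  0.00000000e+00,
         1.00000000e+00]])}
{'camera_matrix': array
[... 515 characters left out ...]
': 0.1, 'qpos': array([-1.28538056e+00,  3.53612151e-01,  1.63403051e+00,  6.87442261e-06,
        1.15519664e+00, -2.40171876e-03]), 'joint_velocities': array([-0.00048388, -0.00144709, -0.00136943, -0.0019308 ,  0.00042297,
        0.00188053]), 'joint_torque': array([ 1.98008340e-03, -5.94904160e+01, -3.34929764e+01,  6.99695153e-02,
        1.83370372e-02, -2.05977256e-05]), 'eef_pos': array([ 177.35774958, -599.10415156,  404.03035986]), 'eef_rot': array([-3.14034602e+00, -9.27984954e-06,  2.87814697e-01]), 'ft_force': array([-0.32863368, -0.59719981, -0.21955025]), 'wrist_torque': array([0.05077213, 0.03471561, 0.00893601]), 'grasp_force': 0.0, 'gripper_width': 92.19634108109713} 190.1
```

View pics/side0.png

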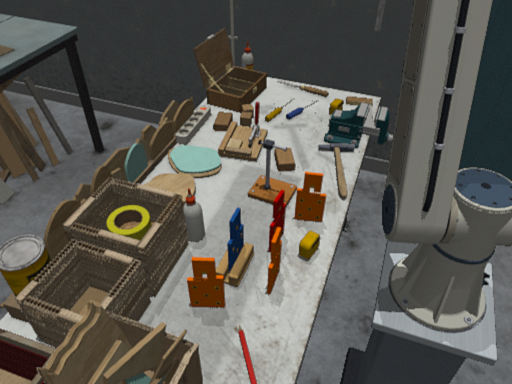

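View pics/top0.png

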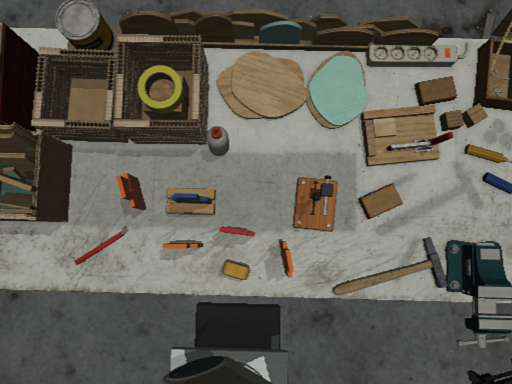

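Run:
```python
import cv2
a=cv2.imread("pics/top0.png")[165:245,155:345];cv2.imwrite("pics/topc.png",cv2.resize(a,None,fx=4,fy=4,interpolation=cv2.INTER_CUBIC))
a=cv2.imread("pics/side0.png")[130:290,170:330];cv2.imwrite("pics/sidec.png",cv2.resize(a,(592,592),interpolation=cv2.INTER_CUBIC))
```

```text
(no output)
```

View pics/topc.png

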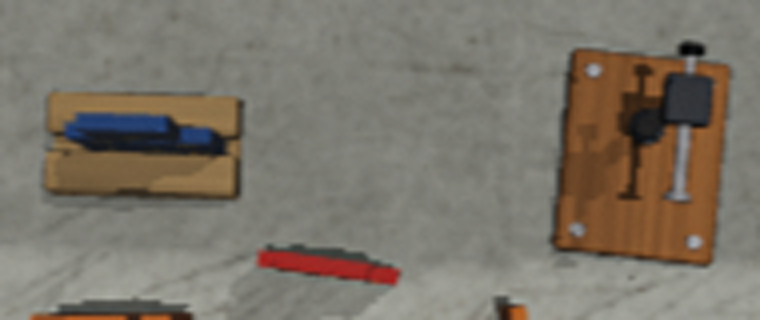

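View pics/sidec.png

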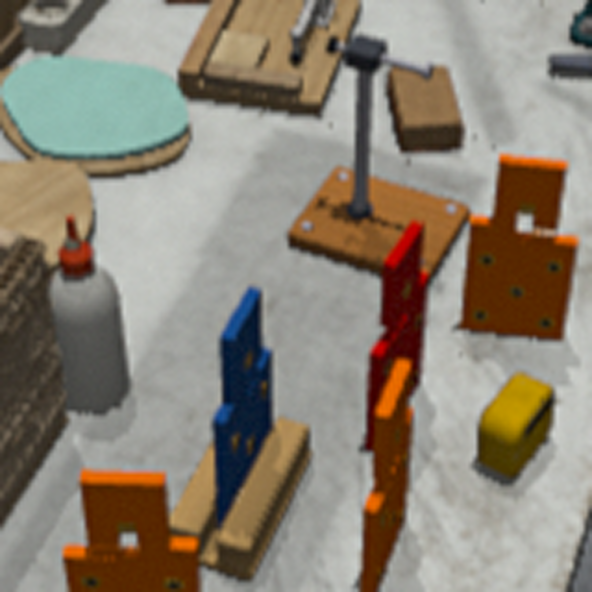

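```bash
cat > h.py <<'E'
from workcell import r
import numpy as np, cv2
from scipy.spatial.transform import Rotation as Rt
def cam(n):
    p=r.camera_params(n);K=p["camera_matrix"]
    if n=="wrist":
        s=r.sense();T=np.eye(4);T[:3,:3]=Rt.from_euler("xyz",s["eef_rot"]).as_matrix();T[:3,3]=s["eef_pos"]
        return K,np.linalg.inv(T@p["tool_from_camera"])
    return K,p["camera_from_world"]
def toz(C,px,z):
    K,M=C;d=M[:3,:3].T@np.linalg.solve(K,[px[0],px[1],1]);c=-M[:3,:3].T@M[:3,3]
    return c+d*(z-c[2])/d[2]
def proj(C,P):
    K,M=C;q=K@(M[:3,:3]@np.asarray(P,float)+M[:3,3]);return q[:2]/q[2]
E
python3 - <<'E'
from h import *
C=cam("top");f=lambda u,v,z:toz(C,(155+u/4,165+v/4),z)
for n,l,z in(("stand",[(575,50),(730,65),(712,265),(555,248)],18),("rest",[(48,94),(240,97),(238,197),(44,190)],40)):
    p=np.array([f(u,v,z)[:2] for u,v in l]);print(n,p.mean(0).round(),p.round().tolist())
    for a,b in((3,0),(2,1),(1,0),(2,3)):
        d=p[b]-p[a];print(np.hypot(*d).round(),np.arctan2(d[1],d[0]).round(3))
print("tpl top",f(78,122,190).round(),f(170,125,190).round(), f(120,118,190).round())
print("pin",f(678,200,190),f(684,125,190))
E
```

```text
stand [ 548. -226.] [[621.0, -178.0], [613.0, -285.0], [475.0, -274.0], [484.0, -167.0]]
137.0 -0.084
138.0 -0.082
107.0 1.499
108.0 1.489
rest [546. 115.] [[579.0, 181.0], [580.0, 51.0], [512.0, 50.0], [514.0, 181.0]]
65.0 0.003
68.0 0.014
130.0 1.581
131.0 1.561
tpl top [548. 133. 190.] [547.  79. 190.] [551. 108. 190.]
pin [ 510.29397667 -223.94102036  190.        ] [ 554.96504593 -227.05375318  190.        ]
```

```bash
R='{"dx":0.92,"dy":-0.95}'; python3 -m jog '[{"dz":-1},{"dz":-1},{"dx":0.92,"dy":-0.95,"dz":-1},{"dx":0.92,"dy":-0.95},{"dx":0.92,"dy":-0.95},{"dx":0.92,"dy":-0.95},{"dx":0.92,"dy":-0.95},{"dx":0.92,"dy":-0.95}]'
python3 -m jog '[{"dx":0.92,"dy":-0.95},{"dx":0.92,"dy":-0.95},{"dx":0.92,"dy":-0.95},{"dx":0.92,"dy":-0.95},{"dx":0.92,"dy":-0.95},{"dx":0.92,"dy":-0.95},{"dx":0.92,"dy":-0.95},{"dx":0.92,"dy":-0.95}]'
python3 -m jog '[{"dx":0.92,"dy":-0.95},{"dx":0.92,"dy":-0.95},{"dx":0.92,"dy":-0.95},{"dx":0.92,"dy":-0.95},{"dx":0.92,"dy":-0.95},{"dx":0.92,"dy":-0.95},{}]'
python3 - <<'E'
from h import *
s=r.sense();print(s['t'],s['qpos'],s['eef_pos'],s['eef_rot'])
cv2.imwrite("pics/w1.png",cv2.resize(r.grab_frame("wrist")[:,:,::-1],(800,600),interpolation=cv2.INTER_CUBIC))
E
```

```text
0.1 [-1.28538056e+00  3.53612151e-01  1.63403051e+00  6.87442261e-06
  1.15519664e+00 -2.40171876e-03] [ 177.35774958 -599.10415156  404.03035986] [-3.14034602e+00 -9.27984954e-06  2.87814697e-01]invalid input at $[0]: expected keys dx, dy, dz, turn, gripper
invalid input at $[0]: expected keys dx, dy, dz, turn, gripper
invalid input at $[0]: expected keys dx, dy, dz, turn, gripper
```

View pics/w1.png

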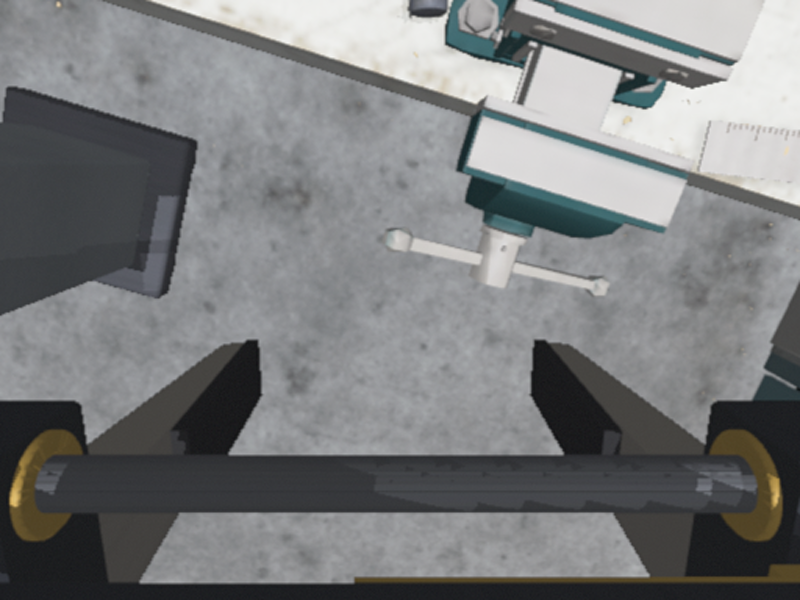

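```bash
python3 -m jog '[{"dx":0,"dy":0,"dz":-1,"turn":0,"gripper":-1},{"dx":0.4,"dy":-0.5,"dz":-1,"turn":0,"gripper":-1},{"dx":0.8,"dy":-1,"dz":-1,"turn":0,"gripper":-1},{"dx":0.8,"dy":-1,"dz":0,"turn":0,"gripper":-1},{"dx":0.8,"dy":-1,"dz":0,"turn":0,"gripper":-1},{"dx":0.8,"dy":-1,"dz":0,"turn":0,"gripper":-1},{"dx":0.8,"dy":-1,"dz":0,"turn":0,"gripper":-1},{"dx":0.8,"dy":-1,"dz":0,"turn":0,"gripper":-1}]'
python3 -m jog '[{"dx":0.8,"dy":-1,"dz":0,"turn":0,"gripper":-1},{"dx":0.8,"dy":-1,"dz":0,"turn":0,"gripper":-1},{"dx":0.8,"dy":-1,"dz":0,"turn":0,"gripper":-1},{"dx":0.8,"dy":-1,"dz":0,"turn":0,"gripper":-1},{"dx":0.8,"dy":-1,"dz":0,"turn":0,"gripper":-1},{"dx":0.8,"dy":-1,"dz":0,"turn":0,"gripper":-1},{"dx":0.8,"dy":-1,"dz":0,"turn":0,"gripper":-1},{"dx":0.8,"dy":-1,"dz":0,"turn":0,"gripper":-1}]'
python3 -m jog '[{"dx":0.8,"dy":-1,"dz":0,"turn":0,"gripper":-1},{"dx":0.8,"dy":-1,"dz":0,"turn":0,"gripper":-1},{"dx":0.8,"dy":-1,"dz":0,"turn":0,"gripper":-1},{"dx":0.8,"dy":-1,"dz":0,"turn":0,"gripper":-1},{"dx":0.8,"dy":-1,"dz":0,"turn":0,"gripper":-1},{"dx":0.4,"dy":-0.6,"dz":0,"turn":0,"gripper":-1},{"dx":0,"dy":0,"dz":0,"turn":0,"gripper":-1},{"dx":0,"dy":0,"dz":0,"turn":0,"gripper":-1}]'
python3 - <<'E'
from h import *
s=r.sense();print(s['t'],s['qpos'],s['eef_pos'],s['eef_rot'])
cv2.imwrite("pics/w2.png",cv2.resize(r.grab_frame("wrist")[:,:,::-1],(800,600),interpolation=cv2.INTER_CUBIC))
E
```

```text
t: 1.15
eef_pos: [271.9, -366.8, 494.6]
eef_rot: [-3.141, -0.0, 0.288]
ft_force: [0.4, -0.8, -0.1]
gripper_width: 91.6
grasp_force: 0.0
t: 2.15
eef_pos: [387.8, -82.2, 494.7]
eef_rot: [3.141, -0.0, 0.288]
ft_force: [-0.2, 0.1, 0.7]
gripper_width: 91.8
grasp_force: 0.0
t: 3.15
eef_pos: [466.2, 114.6, 494.5]
eef_rot: [3.141, 0.001, 0.288]
ft_force: [0.4, -1.1, -0.8]
gripper_width: 92.0
grasp_force: 0.0
3.15 [ 2.38104041e-01  4.13047776e-02  1.82044070e+00 -3.12852107e-04
  1.28055131e+00  1.52102052e+00] [466.19707154 114.64114495 494.48044421] [3.14132836e+00 7.18193181e-04 2.87969397e-01]
```

View pics/w2.png

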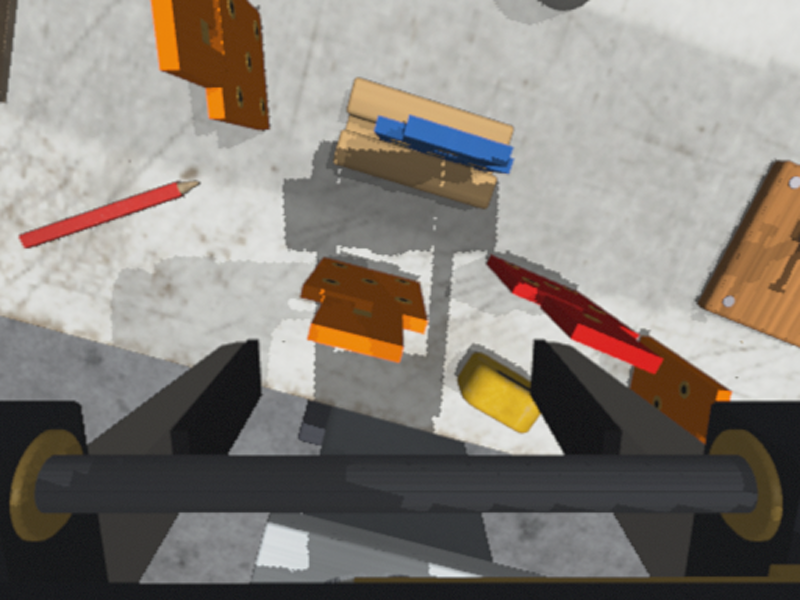

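Run:
```python
from h import *
C=cam("wrist");g=r.grab_frame("wrist")[:,:,::-1]
cv2.imwrite("pics/w3raw.png",g)
for p in[(408,116),(513,148),(405,136),(508,163)]:print(toz(C,np.array(p)*.64-.2,200).round(1))
c=np.mean([toz(C,np.array(p)*.64-.2,200) for p in[(408,116),(513,148),(405,136),(508,163)]],0);print(c)
out=[]
x0,y0,k=232,62,7
for sgn in(1,-1,0):
    a=cv2.resize(g[y0:y0+38,x0:x0+105],None,fx=k,fy=k,interpolation=cv2.INTER_CUBIC)
    if sgn:
      pts=lambda y,z,x:(proj(C,[c[0]+x,c[1]+sgn*y,z+10])+.5-[x0,y0])*k
      for x in(-5,5):
        P=[pts(y,z,x) for y,z in[(45,30),(45,124),(27,124),(27,190),(-27,190),(-27,124),(6,124),(6,112),(-45,112),(-45,30)]]
        cv2.polylines(a,[np.int32(P)],False,(255,255,255) if x<0 else (0,255,255),1)
    out.append(a[:200]if 0 else cv2.resize(a,None,fx=1,fy=.75))
cv2.imwrite("pics/ov.png",cv2.vconcat(out));print(cv2.vconcat(out).shape)
```

```text
[553.9 132.9 200. ]
[554.2  78.6 200. ]
[544.5 131.6 200. ]
[546.7  78.6 200. ]
[549.8411722  105.42929697 200.        ]
(600, 735, 3)
```

View pics/ov.png

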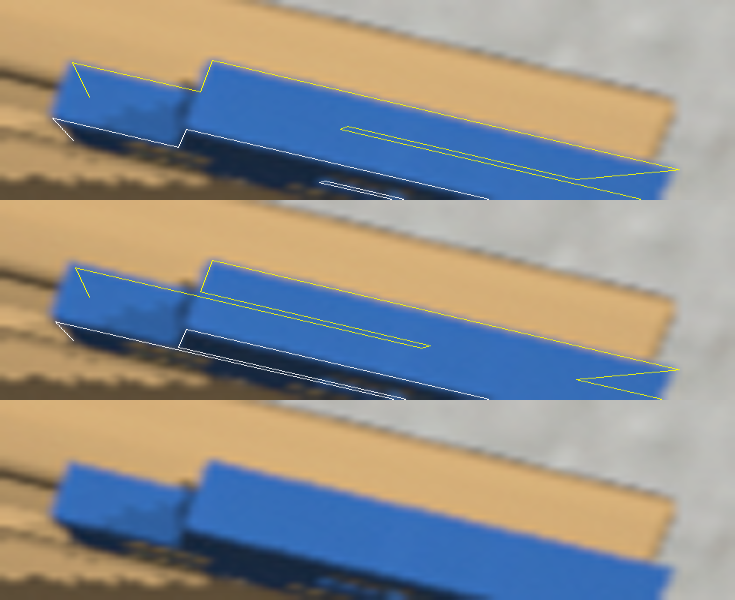

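```bash
python3 -m jog '[{"dx":0,"dy":0,"dz":0,"turn":-0.99,"gripper":-1},{"dx":0,"dy":0,"dz":0,"turn":-0.99,"gripper":-1},{"dx":0,"dy":0,"dz":0,"turn":-0.99,"gripper":-1},{"dx":0,"dy":0,"dz":0,"turn":-0.99,"gripper":-1},{"dx":0,"dy":0,"dz":0,"turn":-0.99,"gripper":-1},{"dx":0,"dy":0,"dz":0,"turn":-0.99,"gripper":-1},{"dx":0,"dy":0,"dz":0,"turn":-0.99,"gripper":-1},{"dx":0,"dy":0,"dz":0,"turn":-0.99,"gripper":-1}]'
python3 -m jog '[{"dx":0,"dy":0,"dz":0,"turn":-0.99,"gripper":-1},{"dx":0,"dy":0,"dz":0,"turn":-0.99,"gripper":-1},{"dx":0,"dy":0,"dz":0,"turn":-0.99,"gripper":-1},{"dx":0,"dy":0,"dz":0,"turn":-0.99,"gripper":-1},{"dx":0,"dy":0.8,"dz":0,"turn":-0.92,"gripper":-1},{"dx":-0.15,"dy":1,"dz":0,"turn":0,"gripper":-1},{"dx":-0.15,"dy":0.96,"dz":0,"turn":0,"gripper":-1},{"dx":0,"dy":0,"dz":0,"turn":0,"gripper":-1}]'
```

```text
t: 4.25
eef_pos: [466.3, 114.3, 494.8]
eef_rot: [3.141, -0.0, 1.082]
ft_force: [0.6, -0.6, -0.1]
gripper_width: 91.6
grasp_force: 0.0
t: 5.25
eef_pos: [550.2, 102.6, 494.4]
eef_rot: [-3.142, 0.0, 1.566]
ft_force: [0.2, -0.1, -0.5]
gripper_width: 91.7
grasp_force: 0.0
```

```bash
python3 -m jog '[{"dx":0.09,"dy":-0.03,"dz":0.5,"turn":0,"gripper":-1},{"dx":0,"dy":0,"dz":0.9,"turn":0,"gripper":-1},{"dx":0,"dy":0,"dz":0.9,"turn":0,"gripper":-1},{"dx":0,"dy":0,"dz":0.9,"turn":0,"gripper":-0.5},{"dx":0,"dy":0,"dz":0.9,"turn":0,"gripper":0},{"dx":0,"dy":0,"dz":0.45,"turn":0,"gripper":0.3},{"dx":0,"dy":0,"dz":0,"turn":0,"gripper":0.5},{"dx":0,"dy":0,"dz":0,"turn":0,"gripper":0.6}]' 6
python3 -m jog '[{"dx":0,"dy":0,"dz":0,"turn":0,"gripper":1},{"dx":0,"dy":0,"dz":0,"turn":0,"gripper":1},{"dx":0,"dy":0,"dz":0,"turn":0,"gripper":1},{"dx":0,"dy":0,"dz":0,"turn":0,"gripper":1}]' 6
```

```text
t: 6.25
eef_pos: [548.4, 106.5, 359.1]
eef_rot: [3.14, -0.0, 1.568]
ft_force: [0.0, 0.7, 0.2]
gripper_width: 43.7
grasp_force: 0.0
t: 6.75
eef_pos: [548.5, 106.4, 358.4]
eef_rot: [3.141, -0.0, 1.568]
ft_force: [0.9, 0.3, 0.5]
gripper_width: 10.0
grasp_force: 6.0
```

```bash
python3 -m jog '[{"dx":0,"dy":0,"dz":0,"turn":0,"gripper":1},{"dx":0,"dy":0,"dz":0,"turn":0,"gripper":1},{"dx":0,"dy":0,"dz":-0.2,"turn":0,"gripper":1},{"dx":0,"dy":0,"dz":-0.4,"turn":0,"gripper":1},{"dx":0,"dy":0,"dz":-0.7,"turn":0,"gripper":1},{"dx":0,"dy":0,"dz":-0.9,"turn":0,"gripper":1},{"dx":0,"dy":0,"dz":-0.5,"turn":0,"gripper":1},{"dx":-0.3,"dy":0,"dz":0,"turn":0,"gripper":1}]' 45
python3 -m jog '[{"dx":-0.8,"dy":-0.05,"dz":0,"turn":0,"gripper":1},{"dx":-1,"dy":-0.05,"dz":0,"turn":0,"gripper":1},{"dx":-1,"dy":-0.05,"dz":0,"turn":0,"gripper":1},{"dx":-1,"dy":-0.05,"dz":0,"turn":0,"gripper":1},{"dx":-1,"dy":0,"dz":0,"turn":0,"gripper":1},{"dx":-1,"dy":0,"dz":0,"turn":0,"gripper":1},{"dx":-0.8,"dy":0,"dz":0,"turn":0,"gripper":1},{"dx":-0.6,"dy":0,"dz":0,"turn":0,"gripper":1}]'
python3 -m jog '[{"dx":-0.4,"dy":0,"dz":0.3,"turn":0.4,"gripper":1},{"dx":0,"dy":0,"dz":0.5,"turn":0.4,"gripper":1},{"dx":0,"dy":0,"dz":0.3,"turn":0,"gripper":1},{"dx":0,"dy":0,"dz":0,"turn":0,"gripper":1}]'
python3 - <<'E'
from h import *
for n in("side","top"):cv2.imwrite(f"pics/{n}1.png",r.grab_frame(n)[:,:,::-1])
a=cv2.imread("pics/side1.png")[110:260,190:340];b=cv2.imread("pics/top1.png")[150:250,230:380]
a=cv2.resize(a,(400,400),interpolation=2);b=cv2.resize(b,(600,400)[0:2],interpolation=2)[:,200:600]
cv2.imwrite("pics/c1.png",cv2.hconcat([a,b]));s=r.sense();print(s['t'],s['eef_pos'],s['eef_rot'],s['ft_force'],s['wrist_torque'],s['qpos'])
E
```

```text
t: 7.75
eef_pos: [548.3, 97.4, 440.2]
eef_rot: [3.14, -0.0, 1.569]
ft_force: [0.1, -0.2, -3.5]
gripper_width: 9.6
grasp_force: 45.0
t: 8.75
eef_pos: [541.0, -120.0, 438.1]
eef_rot: [-3.14, -0.0, 1.567]
ft_force: [0.2, -0.1, -3.2]
gripper_width: 9.9
grasp_force: 45.0
t: 9.25
eef_pos: [541.3, -130.3, 405.1]
eef_rot: [-3.14, -0.0, 1.488]
ft_force: [-0.5, -0.1, -3.1]
gripper_width: 10.1
grasp_force: 45.0
9.35 [ 541.70451908 -130.3547295   406.30719869] [ 3.14152128e+00 -3.28339119e-05  1.48845478e+00] [-0.09245488  0.84431195 -3.46629733] [-0.03651858 -0.0665111   0.01495091] [-2.38853636e-01  2.46404743e-01  1.77834296e+00  4.84681236e-05
  1.11677956e+00 -1.56533340e-01]
```

View pics/c1.png

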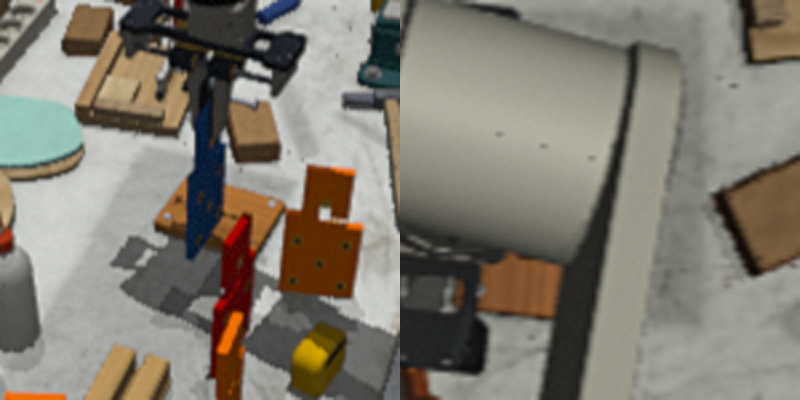

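```bash
python3 -m jog '[{"dx":-0.4,"dy":0,"dz":0,"turn":0,"gripper":1},{"dx":-0.5,"dy":0,"dz":0,"turn":0,"gripper":1},{"dx":-0.4,"dy":0,"dz":0,"turn":0,"gripper":1},{"dx":-0.3,"dy":0,"dz":0,"turn":0,"gripper":1},{"dx":-0.2,"dy":0,"dz":0,"turn":0,"gripper":1},{"dx":-0.13,"dy":0,"dz":0,"turn":0,"gripper":1},{"dx":0,"dy":0,"dz":0,"turn":0,"gripper":1},{"dx":0,"dy":0,"dz":0,"turn":0,"gripper":1}]'
python3 - <<'E'
from h import *
C=cam("side");g=r.grab_frame("side")[:,:,::-1]
cv2.imwrite("pics/c2.png",cv2.resize(g[115:225,195:305],(600,600),interpolation=2))
for z in(184,200):
  for x in(5,-35,-40):
    P=[548+x*.9966,-226-x*.083,z];print(z,x,((proj(C,P)-[195,115])*600/110).round())
s=r.sense();print(s['eef_pos'],s['ft_force'])
E
```

```text
t: 10.35
eef_pos: [536.8, -188.1, 406.2]
eef_rot: [-3.142, -0.0, 1.488]
ft_force: [0.0, -0.1, -3.3]
gripper_width: 9.6
grasp_force: 45.0
184 5 [431. 184.]
184 -35 [495. 202.]
184 -40 [503. 204.]
200 5 [432. 161.]
200 -35 [496. 179.]
200 -40 [505. 181.]
[ 536.79544231 -188.0294628   406.1839086 ] [ 0.60019576  0.01142751 -4.23856866]
```

View pics/c2.png

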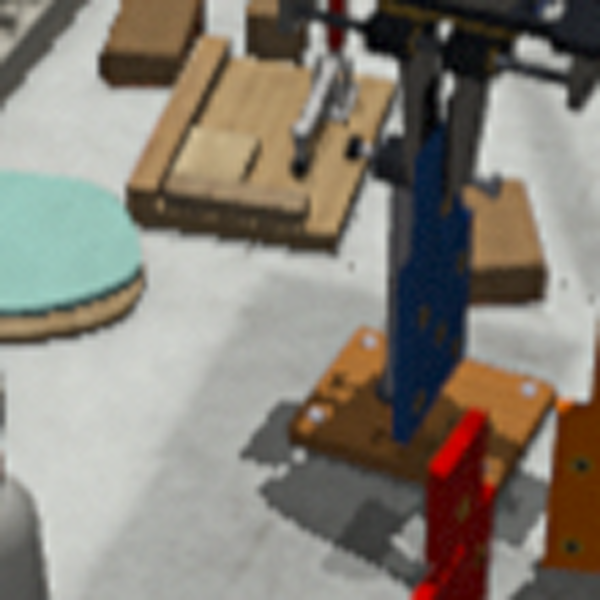

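```bash
cat > chk.py <<'E'
import sys,numpy as np
from workcell import r
s=r.sense();f=s['ft_force'];print(round(s['t'],2),s['eef_pos'].round(1),f.round(1),s['wrist_torque'].round(2))
sys.exit(int(abs(f[2]+3.4)>2 or np.hypot(f[0],f[1])>2.5))
E
python3 -m jog '[{"dx":0,"dy":0,"dz":-0.08,"turn":0,"gripper":1},{"dx":0,"dy":0,"dz":-0.08,"turn":0,"gripper":1},{"dx":0,"dy":0,"dz":-0.06,"turn":0,"gripper":1},{"dx":0,"dy":0,"dz":0,"turn":0,"gripper":1}]' >/dev/null; python3 chk.py &&
python3 -m jog '[{"dx":0,"dy":0,"dz":-0.03,"turn":0,"gripper":1},{"dx":0,"dy":0,"dz":-0.03,"turn":0,"gripper":1}]' >/dev/null && python3 chk.py &&
python3 -m jog '[{"dx":0,"dy":0,"dz":-0.03,"turn":0,"gripper":1},{"dx":0,"dy":0,"dz":-0.03,"turn":0,"gripper":1}]' >/dev/null && python3 chk.py &&
python3 -m jog '[{"dx":0,"dy":0,"dz":-0.03,"turn":0,"gripper":1},{"dx":0,"dy":0,"dz":-0.03,"turn":0,"gripper":1}]' >/dev/null && python3 chk.py &&
python3 -m jog '[{"dx":0,"dy":0,"dz":-0.03,"turn":0,"gripper":1},{"dx":0,"dy":0,"dz":-0.03,"turn":0,"gripper":1}]' >/dev/null && python3 chk.py &&
python3 -m jog '[{"dx":0,"dy":0,"dz":-0.03,"turn":0,"gripper":1},{"dx":0,"dy":0,"dz":-0.03,"turn":0,"gripper":1}]' >/dev/null && python3 chk.py &&
python3 -m jog '[{"dx":0,"dy":0,"dz":-0.03,"turn":0,"gripper":1},{"dx":0,"dy":0,"dz":-0.03,"turn":0,"gripper":1}]' >/dev/null && python3 chk.py &&
python3 -m jog '[{"dx":0,"dy":0,"dz":-0.03,"turn":0,"gripper":1},{"dx":0,"dy":0,"dz":-0.03,"turn":0,"gripper":1}]' >/dev/null && python3 chk.py
```

```text
10.9 [ 536.8 -188.3  413. ] [ 0.   0.3 -3.2] [-0.   -0.08  0.04]
11.15 [ 536.7 -188.3  414.6] [ 0.2  0.5 -4. ] [-0.05 -0.13  0.08]
11.4 [ 536.8 -188.3  416.4] [ 0.2 -0.7 -2.5] [-0.06 -0.1   0.01]
11.65 [ 536.8 -188.3  418.2] [-0.2  0.4 -3.8] [-0.09 -0.06  0.04]
11.9 [ 536.8 -188.3  420.1] [-0.5  0.3 -4. ] [-0.07 -0.04  0.02]
12.15 [ 536.8 -188.3  421.8] [-0.2  0.6 -3. ] [-0.03 -0.08 -0.  ]
12.4 [ 536.8 -188.3  423.7] [ 0.1 -0.7 -3.2] [-0.05 -0.11 -0.01]
12.65 [ 536.8 -188.3  425.4] [-0.3 -0.4 -2.8] [-0.03 -0.05 -0.06]
```

```bash
U() { :; }
python3 -m jog '[{"dx":0,"dy":0,"dz":-0.03,"turn":0,"gripper":1}]' >/dev/null && python3 chk.py &&
python3 -m jog '[{"dx":0,"dy":0,"dz":-0.03,"turn":0,"gripper":1}]' >/dev/null && python3 chk.py &&
python3 -m jog '[{"dx":0,"dy":0,"dz":-0.03,"turn":0,"gripper":1}]' >/dev/null && python3 chk.py &&
python3 -m jog '[{"dx":0,"dy":0,"dz":-0.03,"turn":0,"gripper":1}]' >/dev/null && python3 chk.py &&
python3 -m jog '[{"dx":0,"dy":0,"dz":-0.03,"turn":0,"gripper":1}]' >/dev/null && python3 chk.py &&
python3 -m jog '[{"dx":0,"dy":0,"dz":-0.03,"turn":0,"gripper":1}]' >/dev/null && python3 chk.py &&
python3 -m jog '[{"dx":0,"dy":0,"dz":-0.03,"turn":0,"gripper":1}]' >/dev/null && python3 chk.py &&
python3 -m jog '[{"dx":0,"dy":0,"dz":-0.03,"turn":0,"gripper":1}]' >/dev/null && python3 chk.py
```

```text
12.78 [ 536.7 -188.3  426.3] [ 0.6  0.8 -4.1] [-0.08 -0.05  0.04]
12.9 [ 536.8 -188.3  427.3] [ 0.2  0.5 -2.7] [-0.09 -0.05 -0.02]
13.03 [ 536.7 -188.3  428. ] [ 1.1 -0.4 -7.7] [-0.1  -0.26  0.03]
```

```bash
python3 -m jog '[{"dx":0,"dy":0,"dz":-0.005,"turn":0,"gripper":1}]' >/dev/null; python3 chk.py; python3 -m jog '[{"dx":0,"dy":0,"dz":0,"turn":0,"gripper":1}]' >/dev/null; python3 chk.py
```

```text
13.15 [ 536.7 -188.3  427.9] [ 0.7 -0.3 -6.8] [-0.05 -0.33  0.05]
13.28 [ 536.7 -188.3  427.9] [ 1.6 -1.2 -7.6] [-0.12 -0.29  0.04]
```

```bash
python3 -m jog '[{"dx":0,"dy":0,"dz":0.07,"turn":0,"gripper":1},{"dx":-0.1,"dy":0,"dz":0,"turn":0,"gripper":1},{"dx":-0.2,"dy":0,"dz":0,"turn":0,"gripper":1}]' >/dev/null; python3 chk.py &&
python3 -m jog '[{"dx":-0.2,"dy":0,"dz":0,"turn":0,"gripper":1},{"dx":-0.1,"dy":0,"dz":0,"turn":0,"gripper":1}]' >/dev/null && python3 chk.py &&
python3 -m jog '[{"dx":-0.15,"dy":0,"dz":0,"turn":0,"gripper":1},{"dx":-0.15,"dy":0,"dz":0,"turn":0,"gripper":1}]' >/dev/null && python3 chk.py &&
python3 -m jog '[{"dx":-0.1,"dy":0,"dz":0,"turn":0,"gripper":1},{"dx":-0.08,"dy":0,"dz":0,"turn":0,"gripper":1}]' >/dev/null && python3 chk.py &&
python3 -m jog '[{"dx":-0.03,"dy":0,"dz":0,"turn":0,"gripper":1}]' >/dev/null && python3 chk.py &&
python3 -m jog '[{"dx":-0.03,"dy":0,"dz":0,"turn":0,"gripper":1}]' >/dev/null && python3 chk.py &&
python3 -m jog '[{"dx":-0.03,"dy":0,"dz":0,"turn":0,"gripper":1}]' >/dev/null && python3 chk.py &&
python3 -m jog '[{"dx":-0.03,"dy":0,"dz":0,"turn":0,"gripper":1}]' >/dev/null && python3 chk.py &&
python3 -m jog '[{"dx":-0.03,"dy":0,"dz":0,"turn":0,"gripper":1}]' >/dev/null && python3 chk.py &&
python3 -m jog '[{"dx":-0.03,"dy":0,"dz":0,"turn":0,"gripper":1}]' >/dev/null && python3 chk.py
```

```text
13.65 [ 536.  -197.5  426.3] [-0.5 -0.3 -3. ] [-0.05 -0.08  0.04]
13.9 [ 535.2 -206.8  426.2] [-0.4  0.8 -3. ] [ 0.   -0.06 -0.01]
14.15 [ 534.5 -215.5  426.1] [-0.3  0.6 -4.2] [ 0.01 -0.07 -0.05]
14.4 [ 534.1 -220.8  426.2] [-0.8  0.2 -3.5] [-0.06 -0.06 -0.  ]
14.53 [ 534.  -221.6  426.1] [-0.1 -0.  -2.9] [-0.05 -0.04 -0.01]
14.65 [ 533.9 -222.4  426.1] [ 0.2  0.9 -4. ] [-0.02 -0.03 -0.01]
14.78 [ 533.9 -223.2  426.1] [-0.1  0.2 -3.7] [-0.08 -0.08  0.02]
14.9 [ 533.8 -224.2  426.1] [ 0.9 -0.8 -4.5] [-0.02 -0.06 -0.02]
15.03 [ 533.7 -225.1  426.2] [ 1.   0.3 -3.5] [-0.05 -0.11 -0.01]
15.15 [ 533.6 -226.   426.1] [-0.9 -0.5 -3.2] [-0.07 -0.09  0.01]
```

```bash
python3 -m jog '[{"dx":-0.025,"dy":0,"dz":0,"turn":0,"gripper":1}]' >/dev/null && python3 chk.py &&
python3 -m jog '[{"dx":-0.025,"dy":0,"dz":0,"turn":0,"gripper":1}]' >/dev/null && python3 chk.py &&
python3 -m jog '[{"dx":-0.025,"dy":0,"dz":0,"turn":0,"gripper":1}]' >/dev/null && python3 chk.py &&
python3 -m jog '[{"dx":-0.025,"dy":0,"dz":0,"turn":0,"gripper":1}]' >/dev/null && python3 chk.py &&
python3 -m jog '[{"dx":-0.025,"dy":0,"dz":0,"turn":0,"gripper":1}]' >/dev/null && python3 chk.py &&
python3 -m jog '[{"dx":-0.025,"dy":0,"dz":0,"turn":0,"gripper":1}]' >/dev/null && python3 chk.py &&
python3 -m jog '[{"dx":-0.025,"dy":0,"dz":0,"turn":0,"gripper":1}]' >/dev/null && python3 chk.py
```

```text
15.28 [ 533.6 -226.7  426.1] [ 0.2  0.9 -3. ] [ 0.14 -0.09 -0.02]
15.4 [ 533.5 -227.2  426.1] [ 0.4  3.7 -3.6] [ 0.75 -0.18 -0.05]
```

```bash
python3 -m jog '[{"dx":0.07,"dy":0,"dz":0,"turn":0,"gripper":1},{"dx":0,"dy":0,"dz":0,"turn":0,"gripper":1}]' >/dev/null; python3 chk.py &&
python3 -m jog '[{"dx":0,"dy":0,"dz":0.05,"turn":0,"gripper":1},{"dx":0,"dy":0,"dz":0.05,"turn":0,"gripper":1}]' >/dev/null && python3 chk.py &&
python3 -m jog '[{"dx":0,"dy":0,"dz":0.05,"turn":0,"gripper":1},{"dx":0,"dy":0,"dz":0.05,"turn":0,"gripper":1}]' >/dev/null && python3 chk.py &&
python3 -m jog '[{"dx":0,"dy":0,"dz":0.05,"turn":0,"gripper":1},{"dx":0,"dy":0,"dz":0.05,"turn":0,"gripper":1}]' >/dev/null && python3 chk.py &&
python3 -m jog '[{"dx":0,"dy":0,"dz":0.05,"turn":0,"gripper":1},{"dx":0,"dy":0,"dz":0.05,"turn":0,"gripper":1}]' >/dev/null && python3 chk.py &&
python3 -m jog '[{"dx":0,"dy":0,"dz":0.04,"turn":0,"gripper":1},{"dx":0,"dy":0,"dz":0.02,"turn":0,"gripper":1}]' >/dev/null && python3 chk.py &&
python3 -m jog '[{"dx":0,"dy":0,"dz":0.02,"turn":0,"gripper":1}]' >/dev/null && python3 chk.py &&
python3 -m jog '[{"dx":0,"dy":0,"dz":0.02,"turn":0,"gripper":1}]' >/dev/null && python3 chk.py &&
python3 -m jog '[{"dx":0,"dy":0,"dz":0.02,"turn":0,"gripper":1}]' >/dev/null && python3 chk.py &&
python3 -m jog '[{"dx":0,"dy":0,"dz":0.02,"turn":0,"gripper":1}]' >/dev/null && python3 chk.py &&
python3 -m jog '[{"dx":0,"dy":0,"dz":0.02,"turn":0,"gripper":1}]' >/dev/null && python3 chk.py
```

```text
15.65 [ 533.7 -225.3  426.1] [ 0.2  0.4 -3.2] [-0.07 -0.12 -0.04]
15.9 [ 533.7 -225.4  423. ] [ 0.4 -0.6 -3.5] [-0.06 -0.1  -0.02]
16.15 [ 533.7 -225.4  420. ] [-0.4  0.9 -3.5] [-0.05 -0.11 -0.  ]
16.4 [ 533.7 -225.3  417. ] [ 1.1 -0.6 -3.3] [-0.01 -0.11  0.03]
16.65 [ 533.7 -225.4  414. ] [ 0.3  0.3 -3.7] [-0.02 -0.07 -0.  ]
16.9 [ 533.7 -225.3  412.3] [ 0.1 -0.1 -3. ] [-0.04 -0.11  0.03]
17.02 [ 533.7 -225.4  411.7] [ 0.1  0.2 -2.7] [-0.01 -0.03  0.04]
17.15 [ 533.7 -225.4  411.2] [ 0.7 -0.4 -3.2] [-0.06 -0.08 -0.05]
17.27 [ 533.7 -225.4  410.5] [ 0.8 -0.1 -3.7] [-0.06 -0.13  0.07]
17.4 [ 533.7 -225.4  409.9] [-0.4 -0.8 -3.4] [-0.04 -0.06  0.04]
17.52 [ 533.7 -225.4  409.5] [-1.5  0.8  1.8] [0.08 0.2  0.07]
```

```bash
python3 -m jog '[{"dx":0,"dy":0,"dz":0.01,"turn":0,"gripper":1}]' >/dev/null ; python3 chk.py ;
python3 -m jog '[{"dx":0,"dy":0,"dz":0,"turn":0,"gripper":1}]' >/dev/null ; python3 chk.py
```

```text
17.65 [ 533.7 -225.4  409.5] [-1.9  0.9  2.3] [ 0.06  0.34 -0.  ]
17.77 [ 533.7 -225.4  409.4] [-2.4  0.2  2.1] [ 0.1  0.3 -0. ]
```

```bash
python3 -m jog '[{"dx":0,"dy":0,"dz":0.015,"turn":0,"gripper":1},{"dx":0,"dy":0,"dz":0,"turn":0,"gripper":1}]' >/dev/null ; python3 chk.py ;
python3 -m jog '[{"dx":0,"dy":0,"dz":0.01,"turn":0,"gripper":1},{"dx":0,"dy":0,"dz":0,"turn":0,"gripper":1}]' >/dev/null ; python3 chk.py
```

```text
18.02 [ 533.7 -225.4  409.3] [-2.   0.8  6.3] [0.19 0.55 0.05]
18.27 [ 533.7 -225.4  409.3] [-3.5  1.7  9.2] [0.29 0.72 0.05]
```

```bash
python3 -m jog '[{"dx":0,"dy":0,"dz":0,"turn":0,"gripper":1},{"dx":0,"dy":0,"dz":0,"turn":0,"gripper":1}]' >/dev/null ; python3 chk.py ;
python3 -m jog '[{"dx":0,"dy":0,"dz":0,"turn":0,"gripper":1},{"dx":0,"dy":0,"dz":0,"turn":0,"gripper":1}]' >/dev/null ; python3 chk.py
python3 -m jog '[{"dx":0,"dy":0,"dz":0,"turn":0,"gripper":1},{"dx":0,"dy":0,"dz":0,"turn":0,"gripper":1}]' >/dev/null ; python3 chk.py
python3 -m jog '[{"dx":0,"dy":0,"dz":-0.03,"turn":0,"gripper":1},{"dx":0,"dy":0,"dz":0,"turn":0,"gripper":1}]' >/dev/null ; python3 chk.py
```

```text
18.52 [ 533.7 -225.4  409.3] [-2.9  1.7  7.9] [ 0.22  0.66 -0.06]
18.77 [ 533.7 -225.4  409.3] [-3.2  2.   9.4] [0.26 0.7  0.01]
19.02 [ 533.7 -225.4  409.3] [-3.   1.7  8. ] [ 0.24  0.72 -0.03]
19.27 [ 533.7 -225.4  409.4] [-2.7  0.3  4.4] [ 0.13  0.39 -0.03]
```

```bash
python3 -m jog '[{"dx":0,"dy":0,"dz":-0.02,"turn":0,"gripper":1},{"dx":0,"dy":0,"dz":0,"turn":0,"gripper":1}]' >/dev/null ; python3 chk.py;
python3 -m jog '[{"dx":0,"dy":0,"dz":0,"turn":0,"gripper":1},{"dx":0,"dy":0,"dz":0,"turn":0,"gripper":1},{"dx":0,"dy":0,"dz":0,"turn":0,"gripper":1}]' 3 ; python3 chk.py
```

```text
19.52 [ 533.7 -225.4  409.5] [-0.6 -0.3  0.8] [-0.    0.01  0.02]
t: 19.9
eef_pos: [533.7, -225.4, 409.6]
eef_rot: [-3.141, -0.0, 1.488]
ft_force: [-0.6, -0.2, -1.4]
gripper_width: 10.3
grasp_force: 3.0
19.9 [ 533.7 -225.4  409.6] [-0.6 -0.2 -1.4] [-0.1  -0.06  0.01]
```

```bash
python3 -m jog '[{"dx":0,"dy":0,"dz":0,"turn":0,"gripper":0.77},{"dx":0,"dy":0,"dz":0,"turn":0,"gripper":0.75},{"dx":0,"dy":0,"dz":0,"turn":0,"gripper":0.72},{"dx":0,"dy":0,"dz":0,"turn":0,"gripper":0.68},{"dx":0,"dy":0,"dz":0,"turn":0,"gripper":0.6},{"dx":0,"dy":0,"dz":0,"turn":0,"gripper":0.4},{"dx":0,"dy":0,"dz":0,"turn":0,"gripper":0.1},{"dx":0,"dy":0,"dz":0,"turn":0,"gripper":0.1}]'
python3 - <<'E'
from h import *
g=r.grab_frame("side")[:,:,::-1]
cv2.imwrite("pics/c3.png",cv2.resize(g[115:225,195:305],(600,600),interpolation=2))
E
```

```text
t: 20.9
eef_pos: [533.7, -225.4, 409.8]
eef_rot: [-3.142, 0.0, 1.488]
ft_force: [-0.3, 0.3, -1.3]
gripper_width: 41.1
grasp_force: 0.0
```

View pics/c3.png

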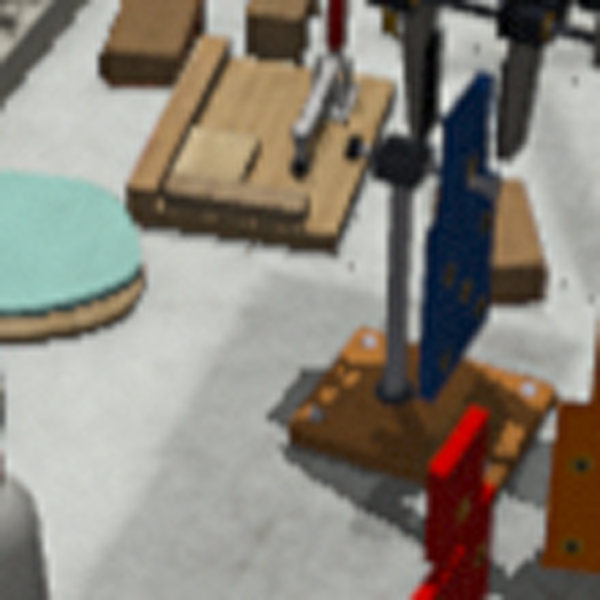

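```bash
cat > fit.py <<'E'
from h import *
from scipy.optimize import minimize
P=np.array([(45,0),(45,124),(27,124),(27,190),(-27,190),(-27,124),(-45,112),(-45,0)],float)
def model(C,v):
    tx,ty,sl,sx=v; pin=np.array([533.7+sx,-225.4,61+138])
    R=Rt.from_euler("xyz",[tx,ty,-.083]).as_matrix();m=np.zeros((768,1024),np.uint8)
    for a in(-5,5):pass
    Q=[np.array([proj(C,pin+R@[x,y+sl,z-138]) for y,z in P]) for x in(-5,5)]
    k=lambda q:np.int32(np.round((q+.5)*2*16))
    for q in Q:cv2.fillPoly(m,[k(q)],1,shift=4)
    for i in range(8):
        j=(i+1)%8;cv2.fillConvexPoly(m,cv2.convexHull(np.vstack([k(Q[0][[i,j]]),k(Q[1][[i,j]])])),1,shift=4)
    return m
def run():
    C=cam("side");g=cv2.resize(r.grab_frame("side"),(1024,768),interpolation=1).astype(int)
    b=((g[...,2]>g[...,0]*1.5+12)&(g[...,2]>g[...,1]*1.2+5)).astype(np.uint8)
    b[:240]=0;b[460:]=0;b[:,:500]=0;b[:,:400]=0;b[:,640:]=0
    ys,xs=b.nonzero();
    f=lambda v:-(model(C,v)&b).sum()/(model(C,v)|b).sum()
    best=min((minimize(f,[tx,ty,0,0],method="Nelder-Mead",options=dict(initial_simplex=np.array([[tx,ty,0,0],[tx+.04,ty,0,0],[tx,ty+.04,0,0],[tx,ty,3,0],[tx,ty,0,4]]))) for tx in(0,) for ty in(0,-.08,.08)),key=lambda o:o.fun)
    s=r.sense();print(round(s['t'],2),b.sum(),xs.min(),xs.max(),ys.min(),ys.max(),"upright IoU",-round(f([0,0,0,0]),3),"best",best.x.round(3),-round(best.fun,3),s['ft_force'].round(1))
E
python3 -c "from fit import run;run()"
python3 -m jog '[{"dx":0,"dy":0,"dz":0,"turn":0,"gripper":0.1},{"dx":0,"dy":0,"dz":0,"turn":0,"gripper":0.1}]' >/dev/null;python3 -c "from fit import run;run()"
python3 -m jog '[{"dx":0,"dy":0,"dz":0,"turn":0,"gripper":0.1},{"dx":0,"dy":0,"dz":0,"turn":0,"gripper":0.1}]' >/dev/null;python3 -c "from fit import run;run()"
```

```text
21.0 1562 544 569 258 375 upright IoU -7323042506434914.0 best [  0.186   0.51   -6.88  -49.197] -0.0 [ 0.5  0.2 -0.5]
21.3 1553 545 569 258 375 upright IoU -7323042506434914.0 best [  0.186   0.51   -6.88  -49.197] -0.0 [ 0.1 -0.1  0.5]
21.6 1558 544 569 258 375 upright IoU -7323042506434914.0 best [  0.186   0.51   -6.88  -49.197] -0.0 [0.1 0.  0.6]fit.py:19: RuntimeWarning: overflow encountered in scalar negative
  f=lambda v:-(model(C,v)&b).sum()/(model(C,v)|b).sum()
fit.py:19: RuntimeWarning: overflow encountered in scalar negative
  f=lambda v:-(model(C,v)&b).sum()/(model(C,v)|b).sum()
fit.py:19: RuntimeWarning: overflow encountered in scalar negative
  f=lambda v:-(model(C,v)&b).sum()/(model(C,v)|b).sum()
```

```bash
sed -i 's/f=lambda v:.*/f=lambda v:-float((model(C,v)\&b).sum())\/float((model(C,v)|b).sum())/' fit.py; python3 -c "from fit import run;run()"
```

```text
21.65 1558 544 569 258 375 upright IoU 0.618 best [-0.07  -0.042  3.001  0.386] 0.668 [ 0.2 -0.2  0.8]
```

```bash
sed -i 's/    ys,xs=b.nonzero();/    b=cv2.morphologyEx(b,3,np.ones((9,9),np.uint8)); ys,xs=b.nonzero(); m=model(C,[0,0,0,0]);print("model",m.sum(),m.any(0).nonzero()[0][[0,-1]],m.any(1).nonzero()[0][[0,-1]]);print([(y,*(b[y].nonzero()[0][[0,-1]]),*(m[y].nonzero()[0][[0,-1]])) for y in range(265,370,12)])/;s/\*1.5+12/*1.3+6/;s/\*1.2+5/*1.1+3/' fit.py; python3 -c "from fit import run;run()"
```

```text
model 2519 [543 574] [256 378]
[(265, np.int64(560), np.int64(569), np.int64(559), np.int64(572)), (277, np.int64(553), np.int64(567), np.int64(552), np.int64(571)), (289, np.int64(552), np.int64(567), np.int64(552), np.int64(570)), (301, np.int64(552), np.int64(569), np.int64(551), np.int64(573)), (313, np.int64(548), np.int64(568), np.int64(548), np.int64(573)), (325, np.int64(547), np.int64(568), np.int64(546), np.int64(572)), (337, np.int64(546), np.int64(568), np.int64(545), np.int64(571)), (349, np.int64(545), np.int64(565), np.int64(544), np.int64(569)), (361, np.int64(545), np.int64(557), np.int64(544), np.int64(561))]
21.7 1966 544 570 257 375 upright IoU 0.776 best [-0.032 -0.032  3.81   0.751] 0.824 [-0.2 -0.3 -0.1]
```

```bash
python3 -m jog '[{"dx":0,"dy":0,"dz":-0.2,"turn":0,"gripper":0.1},{"dx":0,"dy":0,"dz":-0.5,"turn":0,"gripper":0.1},{"dx":0,"dy":0,"dz":-0.8,"turn":0,"gripper":0.1},{"dx":0,"dy":0,"dz":-1,"turn":0,"gripper":0.1},{"dx":0,"dy":0,"dz":-0.6,"turn":0,"gripper":0.1},{"dx":0,"dy":0,"dz":0,"turn":0,"gripper":0.1},{"dx":0,"dy":0,"dz":0,"turn":0,"gripper":0.1},{"dx":0,"dy":0,"dz":0,"turn":0,"gripper":0.1}]'; python3 -c "from fit import run;run()"
```

```text
t: 22.7
eef_pos: [533.5, -225.3, 501.6]
eef_rot: [-3.14, -0.001, 1.488]
ft_force: [0.2, -0.2, -0.6]
gripper_width: 41.3
grasp_force: 0.0
model 2519 [543 574] [256 378]
[(265, np.int64(560), np.int64(568), np.int64(559), np.int64(572)), (277, np.int64(553), np.int64(567), np.int64(552), np.int64(571)), (289, np.int64(552), np.int64(567), np.int64(552), np.int64(570)), (301, np.int64(552), np.int64(568), np.int64(551), np.int64(573)), (313, np.int64(549), np.int64(568), np.int64(548), np.int64(573)), (325, np.int64(547), np.int64(568), np.int64(546), np.int64(572)), (337, np.int64(546), np.int64(568), np.int64(545), np.int64(571)), (349, np.int64(545), np.int64(565), np.int64(544), np.int64(569)), (361, np.int64(545), np.int64(556), np.int64(544), np.int64(561))]
22.75 1937 544 569 257 375 upright IoU 0.767 best [-0.06  -0.035  1.358  1.362] 0.823 [-0.4 -0.7  0.6]
```

Hanging, upright and unmoved after the retreat; I'm handing it in.

```bash
python3 -c "from workcell import r;print(r.close_job())"
```

```text
the job is handed in; nothing more can be done
None
```

The blue template hangs on the pin, upright and still in the last side-camera check. It was bedded at about 12 N for 0.75 s before I let go, and the job was handed in at about 22.8 s without touching the bystander objects.

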